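# Pack out a heat sink in a sprung drilling vice

### The job

The heat sink in the drilling vice has slack between it and the sprung jaw. By trial, find the spacer that goes right down to the vice's base plate there and is gripped snugly by the spring, not loose, and leave it standing in the gap, about centred along the heat sink, with the sink still flat on the base and against the fence. The other two spacers stay on the worktop clear of the vice, and the rosin tin, the flux bottle and the multimeter are left alone.

Things in the scene. Friction and masses are not known exactly. Their poses are not given: they have to be found in the camera images.
- vise: Grey drilling vice fixed to the worktop: base plate 120 (x) x 160 (y) x 12 mm; origin at the centre of its underside, x along the jaws, y across, z up. A fixed fence on its +y side, 38 mm high above the plate, has its inner face at y = 60 mm. Opposite stands a sprung bare-metal jaw, 80 mm long in x, 50 mm high, on a carriage clamped at an unknown setting.
- vise_gap (a point): Point on the base plate's top at the gap's fence-side edge (below the heat sink's face, at mid-length of the jaws); the gap runs from here to the vice's -y, its width unmeasured: the jaw at rest leaves 12 to 26 mm of slack. The jaw can be pushed back 12 mm (3 N to start, 7 N at the end).
- vise_leadin (a point): Height mark on the vice, level with the jaw's top, 50 mm above the base plate. The upper 25 mm of the jaw's face slopes back 9 mm as a lead-in; behind it the top is flat. A spacer up to about 7 mm thicker than the slack slides in under a 5 to 13 N push and is held snugly; a thicker one lands on the flat top, 50 mm too high; one thinner than the slack stays loose.
- heat_sink_center (a point): Black finned heat sink, 75 (x) x 40 (y) x 45 mm high, 0.22 kg, standing loose on the vice's base plate with a flat 75 x 45 mm side against the fence; this point is its centre. Its other side, 20 mm from here towards the vice's -y, bounds the gap, whose floor is the base plate.
- spacer_thin_center (a point): The thin spacer: bare-metal plate 60 mm wide (x), 16 mm thick (y), 60 mm high, with a grip tab on top (40 mm in x, 14 mm thick in y, 32 mm high, centred); 92 mm high in all, 100 g, standing upright on the worktop. The point is its centre, 46 mm above its foot; x along its width, y through its thickness, z up. It is alike either way round.
- spacer_thin: The same thin spacer, with its origin at the centre of its foot.
- spacer_medium_center (a point): The medium spacer: bare-metal plate 60 mm wide (x), 22 mm thick (y), 60 mm high, with a grip tab on top (40 mm in x, 14 mm thick in y, 32 mm high, centred); 92 mm high in all, 130 g, standing upright on the worktop. The point is its centre, 46 mm above its foot; x along its width, y through its thickness, z up. It is alike either way round.
- spacer_medium: The same medium spacer, with its origin at the centre of its foot.
- spacer_thick_center (a point): The thick spacer: bare-metal plate 60 mm wide (x), 28 mm thick (y), 60 mm high, with a grip tab on top (40 mm in x, 14 mm thick in y, 32 mm high, centred); 92 mm high in all, 160 g, standing upright on the worktop. The point is its centre, 46 mm above its foot; x along its width, y through its thickness, z up. It is alike either way round.
- spacer_thick: The same thick spacer, with its origin at the centre of its foot.
- heat_sink: The same heat sink, with its origin at the centre of its underside.
- rosin_tin_center (a point): Bystander: open round tin, 63 mm wide, 25 mm high; its centre.
- flux_bottle_center (a point): Bystander: white bottle with a blue nozzle cap, 35 mm wide, 98 mm high; its centre.
- multimeter_center (a point): Bystander: black multimeter lying flat, 145 x 89 x 46 mm; its centre.
Not all that is in view belongs to the job. What is shaped like the spacer_thin but blue is not meant.

How it is judged:
By the outcome, as a careful person would: the job done as asked, in the order asked, and still so for the second after the job is handed in, with the robot touching nothing.
It also fails if it takes over 72 s, if anything falls off the work surface, if the arm or the gripper's body presses on something with over 40 N, if the wrist force passes 120 N, or if a joint passes its speed limit or range.

### The arm

A 6-joint arm with a two-finger parallel gripper is mounted at the origin on a cart in front of the work surface, level with it; the furniture and walls round the work are solid. World frame = base frame: x ahead of the robot, y to its left, z up, the work surface at z = 0. Lengths are in m, angles in rad, forces in N, time in s.
With the tool pointing down it reaches from about 0.35 to 0.85 m from the base axis. Payload 8.1 kg.
Tool frame: the origin (TCP) lies midway between the tips of the shut fingers; the grasp point (between the pads) lies 19 mm behind it; z points along the fingers, y is the line along which they close (so a half turn about z gives the same grasp; the last joint's range is limited). The gripper opens to 93 mm and grips with 3 to 60 N. Pads are 15 mm wide; open, the fingers measure 128 mm over their backs; the gripper's body (75 mm by 188 mm) begins 65 mm behind the grasp point.
Start: joints at [1.063, 0.13, 1.488, -0, 1.523, -0.085], TCP at [0.246, 0.547, 0.219] pointing down, gripper open.
Joint ranges: [-2.96, 2.96], [-0.89, 2.26], [0.02, 2.5], [-1.34, 4.48], [0, 2.73], [-2.66, 2.66]. Speed limits (rad/s): [2.39, 2.39, 2.79, 3.14, 3.14, 3.14].

### API

Orientations are given as a unit quaternion [x, y, z, w].
In Python, from rig import * gives the robot as it stands.
- The arm moves only by the tool carry_out, never from a script. Its argument "increments" is a list of rows, each an object with "dp": the shift along the world's x, y, z as a fraction of full scale, a list of three; "yaw": the turn about the world's z as a fraction of full scale; "hand": the closure, from 0 (fully open) to 1 (shut). A call has 1 to 5 rows; each row shifts and turns the commanded pose from where the row before left it; what a row does not reach is not made up. Full scale, the value 1, is 0.6 m for a shift and 120 degrees for a turn. A row lasts 1/8 s, in which the tool goes at most 62.5 mm and 10.7 degrees, less where a joint would pass 70% of its speed; a pose out of reach is approached as far as the arm can. A call with a number of a shift or a turn outside -1 to 1 is refused whole. A call with a gripper value outside its range is refused whole. The fingers move at their own pace and stop on an object; "squeeze" is the grip in N (left out, the last holds). Time passes only in rows, so rows that do not move let the fingers close. It gives the time, the measured TCP pose, the force, the opening and the grip force at its end, in the units of the state.
- get_obs(): the state, without advancing time (a new reading comes with each control period).
- grab_frame(name): name is "scene" or "side" or "wrist"; returns a dict with "image" (420x560x3 uint8, red, green, blue), "range_z" (420x560 float32, m along the optical axis (not along the pixel's ray), 0 where there is no reading), "camera_matrix" (3x3 intrinsics, pixels), "R" (3x3) and "t" (3): a world point X has camera coordinates R X + t. Camera axes: x right, y down, z forward; pixel columns grow to the right and rows downward; lengths in m; the calibration is good to about 2 mm. A picture is of the moment at which its call begins.
- close_job(): hands the job in; it is judged then, once.
The state is a dict: "time": time; "q": joint angles; "qvel": joint speeds; "tau": joint torques, N m; "tcp_pos": TCP position; "ee_rot": TCP orientation; "wrist_force": force on the tool from outside, world axes, zero at the start; "torque": the same for the moment, N m; "grip_width": finger opening in m; "grasp_force": force on a finger pad.
Only numpy, scipy, OpenCV 4.12 (cv2) and the standard library are available. Lean on these libraries where they do the work, as an engineer would, in place of code of your own. Each camera call takes 0.05 s, during which the arm holds its last target. There are 200 camera calls.

## Working session

There is one attempt and no reset: what is moved stays moved. The work goes in short steps, Python scripts to look and compute and a tool call to move; the robot and the scene stay as the last step left them, time stands still between calls to the robot, and variables do not carry over. Pictures are saved under pics/ and viewed, at most 10 in all, crops included, and the job is handed in when it is done.

Besides the shell and the picture viewer there is one more tool, called as name([rows], argument=value, ...), one row to a line, values as JSON. carry_out: Moves the arm, as the interface text tells. Shift numbers are shares of 0.6 m and turn numbers shares of 120 degrees, none past 1 either way. Its arguments: {"type":"object","properties":{"increments":{"type":"array"},"squeeze":{"type":"number"}},"required":["increments"]}

```bash
mkdir -p pics; ls
cat > h.py <<'E'
from rig import *
import numpy as np, cv2
def pts(f):
    z=f["range_z"]; K=f["camera_matrix"]; v,u=np.mgrid[:z.shape[0],:z.shape[1]]
    c=np.stack([(u-K[0,2])/K[0,0]*z,(v-K[1,2])/K[1,1]*z,z],-1)
    return (c-f["t"])@f["R"]   # R^T (c-t)
def save(n,im): cv2.imwrite("pics/"+n+".png",cv2.cvtColor(im,cv2.COLOR_RGB2BGR))
E
python3 - <<'E'
from h import *
for n in ("scene","side"):
    f=grab_frame(n); save(n,f["image"]); np.savez(n+".npz",**f)
    print(n,"cam at",-f["R"].T@f["t"], (f["range_z"]>0).mean())
print(get_obs())
E
```

```text
pics
scene cam at [-0.3200501  -0.67374322  0.92431467] 0.9961819727891157
side cam at [-0.13926609 -1.2998044   0.80312691] 0.9961054421768708
{'time': 0.1, 'q': array([ 1.06261128e+00,  1.31110911e-01,  1.48914353e+00, -4.81995927e-05,
        1.52301325e+00, -8.53775898e-02]), 'qvel': array([ 0.00147118, -0.00283685, -0.0028858 , -0.00015822, -0.00160699,
       -0.00144023]), 'tau': array([ 7.71974210e-04, -5.61342645e+01, -4.93096161e+01,  7.70568196e-02,
        2.90773372e-02, -9.91810316e-05]), 'tcp_pos': array([0.24592783, 0.5467235 , 0.21769201]), 'ee_rot': array([ 2.09831365e-01,  9.77737233e-01, -8.07941106e-04, -2.21907194e-04]), 'wrist_force': array([-0.10824068,  0.29342361, -0.07061816]), 'torque': array([ 0.00887742, -0.00087305,  0.0098994 ]), 'grasp_force': 0.0, 'grip_width': 0.09318536709420887}
```

View pics/scene.png

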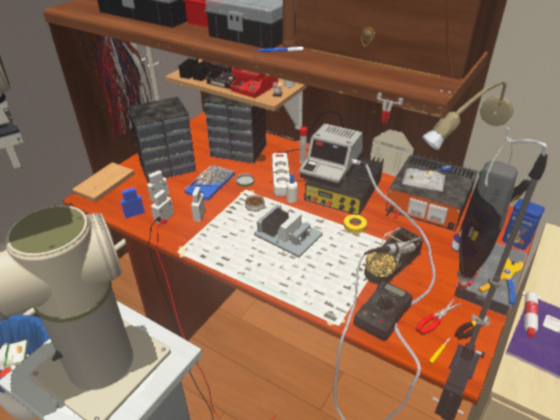

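View pics/side.png

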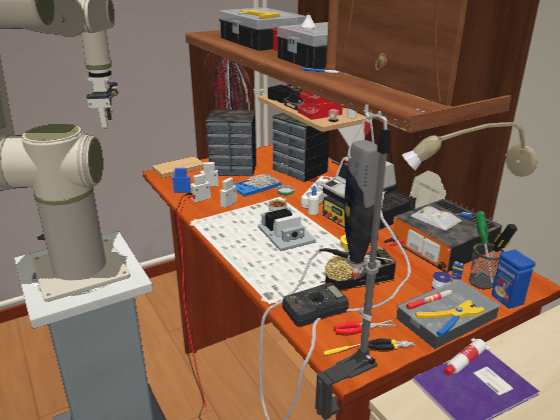

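The scene view shows the blue look-alike at (131,203), metal spacers at about (157,185), (162,207) and (198,205), and the vice at (287,230). The white objects at (281,172) and (292,188) are bottle-like. Next I'll crop close and measure.

Run:
```python
from h import *
a=np.load("scene.npz"); b=np.load("side.npz")
c1=cv2.resize(a["image"][160:265,110:330],None,fx=3.6,fy=3.6,interpolation=cv2.INTER_CUBIC)[:, :790]
c2=cv2.resize(b["image"][150:215,165:325],None,fx=3.4,fy=3.4,interpolation=cv2.INTER_CUBIC)
im=np.zeros((600,800,3),np.uint8); im[:378,:790]=c1[:378]; im[379:600,:544]=c2[:221]
save("crop1",im)
for n,f in (("scene",a),("side",b)):
    P=pts(f); hsv=cv2.cvtColor(f["image"],cv2.COLOR_RGB2HSV)
    m=(P[...,2]>0.008)&(P[...,2]<0.13)&(P[...,0]>0.1)&(P[...,0]<0.75)&(P[...,1]>-0.2)&(P[...,1]<0.7)
    k,l,s,_=cv2.connectedComponentsWithStats(m.astype(np.uint8))
    print(n)
    for i in range(1,k):
        if s[i,4]>60:
            q=P[l==i]; print(s[i],q.mean(0).round(3),np.percentile(q,2,0).round(3),np.percentile(q,98,0).round(3),np.median(f["image"][l==i],0))
```

```text
scene
[ 133  132   63  112 2577] [0.577 0.33  0.064] [0.39  0.183 0.011] [0.703 0.467 0.125] [89. 82. 82.]
[  72  162   62   39 1051] [0.482 0.526 0.016] [0.398 0.478 0.009] [0.573 0.579 0.02 ] [225. 171. 111.]
[184 165  50  55 882] [0.618 0.199 0.027] [0.494 0.133 0.008] [0.746 0.271 0.09 ] [146. 138. 140.]
[274 173  24  28 378] [ 0.73  -0.033  0.04 ] [ 0.717 -0.063  0.009] [0.747 0.018 0.09 ] [175.  164.5 155. ]
[304 183  21  20 201] [ 0.745 -0.11   0.04 ] [ 0.732 -0.147  0.009] [ 0.75  -0.085  0.069] [130.  92.  59.]
[121 187  23  29 461] [0.419 0.321 0.05 ] [0.394 0.305 0.01 ] [0.444 0.339 0.091] [ 63.  71. 128.]
[245 194  20  16 251] [0.645 0.033 0.017] [0.616 0.004 0.009] [0.675 0.063 0.024] [136. 113.  92.]
[ 254  204   66   52 1821] [ 0.566 -0.128  0.034] [ 0.523 -0.197  0.009] [ 0.629 -0.052  0.063] [142. 143. 137.]
[123 320  47  32 177] [ 0.104 -0.036  0.011] [ 0.1   -0.105  0.009] [0.108 0.035 0.015] [207. 194. 171.]
side
[ 153  140  103   72 2863] [0.548 0.357 0.053] [0.398 0.199 0.01 ] [0.715 0.565 0.124] [ 99. 101. 112.]
[220 174  61  32 766] [0.606 0.187 0.029] [0.496 0.131 0.008] [0.743 0.268 0.089] [147. 145. 149.]
[301 186  19  27 289] [ 0.731 -0.042  0.041] [ 0.718 -0.067  0.009] [0.746 0.011 0.091] [185. 180. 172.]
[322 197  19  21 143] [ 0.745 -0.115  0.043] [ 0.735 -0.164  0.016] [ 0.75  -0.085  0.072] [101.  71.  47.]
[ 259  199   56   50 1527] [ 0.578 -0.119  0.033] [ 0.525 -0.197  0.009] [0.665 0.051 0.064] [153. 153. 147.]
[107 239  23  36 135] [ 0.105 -0.01   0.013] [ 0.1   -0.107  0.009] [0.11  0.095 0.017] [142. 136. 124.]
```

View pics/crop1.png

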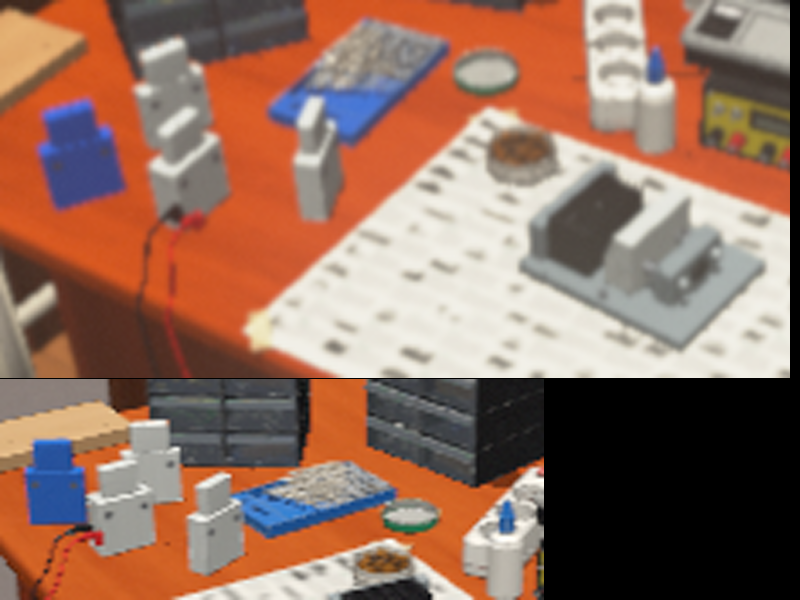

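The crops show three metal spacers: A at scene (157,185), B at (162,207) and C at (198,205). The blue look-alike is at (131,203), and the bottle with the blue nozzle is at (292,190). The heat sink sits in the vice against the fence on the upper-left side, with the jaw on the right. The spacers are A, B and C, since they are metal; the blue piece is excluded.

```bash
cat >> h.py <<'E'
def rect(p):
    (c,(w,h),a)=cv2.minAreaRect((p[:,:2]*1000).astype(np.float32))
    if w<h: w,h,a=h,w,a+90
    return np.round([c[0],c[1],w,h,(a+90)%180-90],1)
E
python3 - <<'E'
from h import *
boxes=dict(A=(.40,.56,.2,.34))
for n in ("scene","side"):
    f=np.load(n+".npz"); P=pts(f); im=f["image"].astype(int)
    blue=(im[...,2]-im[...,0])>30
    sat=cv2.cvtColor(f["image"],cv2.COLOR_RGB2HSV)[...,1]<70
    m=(P[...,2]>0.01)&(P[...,2]<0.1)&(P[...,0]>0.38)&(P[...,0]<0.62)&(P[...,1]>0.13)&(P[...,1]<0.4)&~blue&sat
    k,l,s,_=cv2.connectedComponentsWithStats(m.astype(np.uint8),connectivity=4)
    print(n)
    for i in range(1,k):
        if s[i,4]>40:
            q=P[l==i]; print(s[i],q.mean(0).round(3),q[:,2].max().round(3))
            for lo,hi in((.087,.1),(.065,.1),(.02,.064)):
                r=q[(q[:,2]>lo)&(q[:,2]<hi)]
                if len(r)>3: print("   ",lo,len(r),rect(r))
    # vise
    m=(P[...,0]>.48)&(P[...,0]<.66)&(P[...,1]>-.23)&(P[...,1]<-.02)
    for lo,hi in((.008,.016),(.047,.053),(.053,.06),(.06,.068)):
        r=P[m&(P[...,2]>lo)&(P[...,2]<hi)]
        print("vise",lo,len(r),rect(r))
E
```

```text
scene
[147 153  18  17 215] [0.599 0.385 0.072] 0.1
    0.087 51 [599.4 384.5  47.7  13.2 -37. ]
    0.065 133 [594.8 383.8  55.8  20.5 -24.1]
    0.02 76 [599.3 385.4  46.5  17.8 -35.5]
[148 168  25  53 839] [0.49  0.275 0.052] 0.095
    0.087 77 [489.6 275.3 139.2  34.9  50.4]
    0.065 235 [489.1 275.6 139.6  38.5  49.3]
    0.02 531 [502.7 290.3 285.1  62.   46.7]
[192 187  12  32 284] [0.513 0.144 0.053] 0.094
    0.087 36 [521.2 152.5  38.6  13.2  27.8]
    0.065 81 [521.3 151.4  39.7  14.   21.3]
    0.02 172 [520.8 151.1  61.6  23.5  24.6]
vise 0.008 629 [ 582.1 -125.7  161.5  124.    85.3]
vise 0.047 254 [ 583.9 -113.6  127.3   99.6   86.7]
vise 0.053 218 [ 580.7 -100.    93.8   81.3   89.6]
vise 0.06 117 [ 590.2 -124.7   82.2   72.4   52.5]
side
[184 150  43  49 883] [0.517 0.295 0.054] 0.1
    0.087 84 [525.6 309.5 242.   45.7  44.4]
    0.065 294 [521.9 313.6 242.   61.4  43.6]
    0.02 500 [496.6 297.4 292.4  91.5  46.9]
[221 178  16  26 301] [0.52  0.144 0.05 ] 0.095
    0.087 24 [521.4 150.5  39.7  18.6  28.4]
    0.065 79 [524.1 149.9  42.   20.5  19.9]
    0.02 183 [525.4 146.5  65.8  29.9   3. ]
vise 0.008 473 [ 582.7 -129.6  161.9  121.9   85.6]
vise 0.047 148 [ 584.2 -116.5  129.9   97.2   85.4]
vise 0.053 213 [ 584.9 -105.6   90.1   85.4   -2.8]
vise 0.06 100 [ 582.5 -128.6   82.4   42.6   -4.1]
```

carry_out([
  {"dp": [0.046,-0.068,0.03],"yaw": 0,"hand": 0},
  {"dp": [0.046,-0.068,0.03],"yaw": 0,"hand": 0},
  {"dp": [0.046,-0.068,0.03],"yaw": 0,"hand": 0},
  {"dp": [0.046,-0.068,0.03],"yaw": 0,"hand": 0},
  {"dp": [0.046,-0.068,0.03],"yaw": 0,"hand": 0},
], squeeze=15)

```text
time: 0.72
tcp_pos: [0.3846, 0.3417, 0.3088]
ee_rot: [0.21, 0.978, -0.0, -0.0]
wrist_force: [-0.3, 0.7, -0.9]
grip_width: 0.0928
grasp_force: 0.0
```

carry_out([
  {"dp": [0.046,-0.068,0.03],"yaw": 0,"hand": 0},
  {"dp": [0.046,-0.068,0.03],"yaw": 0,"hand": 0},
  {"dp": [0.03,-0.068,0.03],"yaw": 0,"hand": 0},
  {"dp": [0,0,0],"yaw": 0,"hand": 0},
  {"dp": [0,0,0],"yaw": 0,"hand": 0},
])

```text
time: 1.35
tcp_pos: [0.4571, 0.221, 0.362]
ee_rot: [0.21, 0.978, -0.0, -0.0]
wrist_force: [-0.6, 0.8, -0.2]
grip_width: 0.093
grasp_force: 0.0
```

Run:
```python
from h import *
f=grab_frame("wrist"); save("w1",f["image"]); np.savez("w1.npz",**f)
print("cam",-f["R"].T@f["t"],get_obs()["tcp_pos"],get_obs()["time"])
```

```text
cam [0.38352939 0.25375644 0.5286364 ] [0.45677322 0.22139184 0.36173583] 1.4
```

View pics/w1.png

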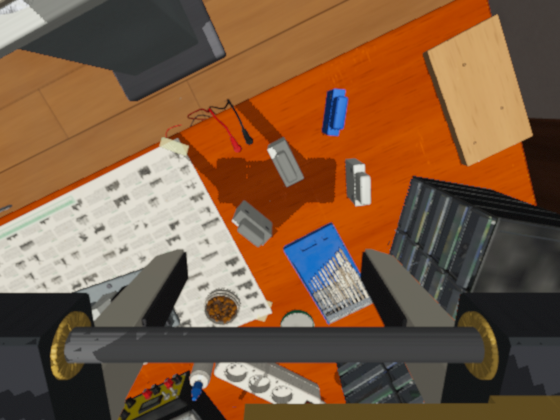

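The wrist view shows B at (285,162), C at (252,223), A at (358,182), the blue look-alike at (336,112) and part of the vice at (125,285).

```bash
cat >> h.py <<'E'
def spacers(f):
    P=pts(f); im=f["image"].astype(int)
    blue=(im[...,2]-im[...,0])>30
    m=(P[...,2]>0.012)&(P[...,2]<0.105)&(P[...,0]>0.38)&(P[...,0]<0.6)&(P[...,1]>0.1)&(P[...,1]<0.38)&~blue
    k,l,s,_=cv2.connectedComponentsWithStats(m.astype(np.uint8),connectivity=4)
    for i in range(1,k):
        if s[i,4]>60:
            q=P[l==i]; print(s[i],q.mean(0).round(3),q[:,2].max().round(3))
            for lo,hi in((.086,.1),(.055,.066),(.02,.055)):
                r=q[(q[:,2]>lo)&(q[:,2]<hi)]
                if len(r)>3: print("   ",lo,len(r),rect(r))
E
python3 - <<'E'
from h import *
spacers(np.load("w1.npz"))
E
```

```text
[239 121  14  24 136] [0.4   0.203 0.048] 0.053
    0.02 136 [397.5 201.8  33.1  10.7   7.7]
[225 127  17  25 138] [0.402 0.184 0.048] 0.052
    0.02 138 [398.6 184.4  36.4  10.1  -2.8]
[267 137  36  50 935] [0.453 0.238 0.068] 0.092
    0.086 318 [457.  237.1  39.2  13.5   2.7]
    0.055 519 [457.3 237.1  59.9  27.9   3.1]
    0.02 50 [441.3 236.4  28.4  28.2   1.9]
[346 159  25  47 910] [0.522 0.318 0.064] 0.093
    0.086 308 [528.1 320.2  39.8  14.  -17.5]
    0.055 200 [527.8 320.5  59.6  16.4 -18.2]
    0.02 230 [523.8 314.2  60.7  14.8 -32.8]
[ 231  202   41   45 1046] [0.518 0.157 0.061] 0.092
    0.086 279 [523.1 153.7  40.1  14.2  24.5]
    0.055 303 [523.2 153.8  59.8  22.   24.8]
    0.02 280 [516.8 160.9  62.9  18.9  42.7]
```

carry_out([
  {"dp": [0.03,-0.086,-0.016],"yaw": 0.027,"hand": 0},
  {"dp": [0.03,-0.086,-0.016],"yaw": 0.027,"hand": 0},
  {"dp": [0.03,-0.086,-0.016],"yaw": 0.027,"hand": 0},
  {"dp": [0.03,-0.086,-0.016],"yaw": 0.027,"hand": 0},
  {"dp": [0.03,-0.086,-0.016],"yaw": 0.027,"hand": 0},
])

```text
time: 2.02
tcp_pos: [0.5475, -0.0372, 0.3134]
ee_rot: [0.068, 0.998, 0.0, -0.001]
wrist_force: [0.8, 0.1, -0.0]
grip_width: 0.0931
grasp_force: 0.0
```

carry_out([
  {"dp": [0.03,-0.1,-0.016],"yaw": 0.027,"hand": 0},
  {"dp": [0,0,0],"yaw": 0,"hand": 0},
  {"dp": [0,0,0],"yaw": 0,"hand": 0},
])

```text
time: 2.4
tcp_pos: [0.565, -0.0951, 0.3043]
ee_rot: [0.041, 0.999, 0.0, -0.001]
wrist_force: [0.2, 0.5, -0.5]
grip_width: 0.0927
grasp_force: 0.0
```

Run:
```python
from h import *
f=grab_frame("wrist"); save("w2",f["image"]); np.savez("w2.npz",**f)
print("cam",-f["R"].T@f["t"],get_obs()["tcp_pos"],get_obs()["time"])
P=pts(f)
m=(P[...,0]>.48)&(P[...,0]<.68)&(P[...,1]>-.23)&(P[...,1]<-.02)
for lo,hi in((.008,.016),(.045,.053),(.053,.059),(.059,.066)):
    mm=m&(P[...,2]>lo)&(P[...,2]<hi)
    k,l,s,_=cv2.connectedComponentsWithStats(mm.astype(np.uint8))
    for i in range(1,k):
        if s[i,4]>80: print(lo,s[i],rect(P[l==i]),np.median(P[l==i][:,2]).round(4))
```

```text
cam [ 0.48461447 -0.08898372  0.4709889 ] [ 0.56505938 -0.0946683   0.30485015] 2.45
0.008 [ 193  140  120   86 4993] [ 583.5 -125.6  159.9  120.5   85.2] 0.0123
0.008 [227 175   9  26 181] [ 585.3 -156.    35.4   10.7   -4.7] 0.0123
0.045 [298 151  15  77 959] [588.4 -58.4  99.1  17.4  -4.7] 0.0501
0.045 [252 160   4  62 161] [ 584.  -123.    79.4    3.5   -5.5] 0.0489
0.045 [210 164  16  52 631] [ 579.6 -169.1   67.4   17.4   -4.9] 0.0463
0.053 [267 157  33  60 455] [580.4 -85.6  75.4  39.2  -5. ] 0.0572
0.053 [250 160   4  63 126] [ 583.1 -125.    79.3    2.8   -4.6] 0.0561
0.059 [235 161  17  64 967] [ 582.8 -135.3   80.6   18.9   -4.7] 0.0627
```

View pics/w2.png

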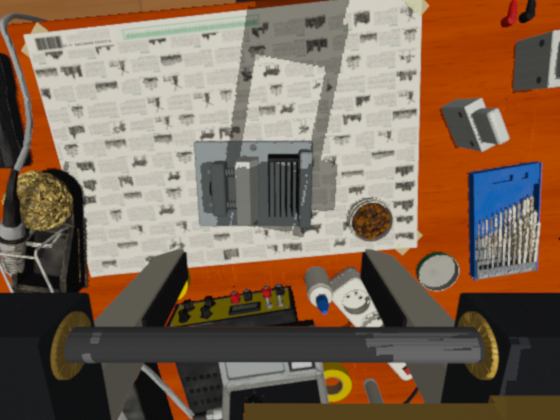

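The wrist view shows the vice centred at about (255,187): heat sink at about (283,187), jaw at (243,190). The gap between them is narrow, at about 12–13 mm by calculation. So I'll try the thin spacer first. Before that I'll check clearance to the drawer cabinet and the gap depth.

Run:
```python
from h import *
c=np.array([.528,.320]);a=np.radians(-17.8);u=np.array([np.cos(a),np.sin(a)]);v=np.array([-u[1],u[0]])
for n in("scene","w1","side"):
    P=pts(np.load(n+".npz")).reshape(-1,3); 
    q=P[(P[:,2]>.1)&(P[:,2]<.4)]
    d=q[:,:2]-c; x=d@u; y=d@v
    m=(abs(x)<.09)&(abs(y)<.15)&(q[:,0]>.1)
    print(n,m.sum()); 
    if m.sum(): print("x",np.percentile(x[m],[0,50,100]),"y",np.percentile(y[m],[0,2,50]),"box hits",((abs(x)<.045)&(abs(y)<.1)).sum(),((abs(x)<.1)&(abs(y)<.045)).sum())
f=np.load("w2.npz");P=pts(f).reshape(-1,3)
a=np.radians(-4.8);u=np.array([np.cos(a),np.sin(a)]);v=np.array([-u[1],u[0]])
d=P[:,:2]-np.array([.5835,-.1256]);x=d@u*1e3;y=d@v*1e3
for z in range(12,66,4):
    m=(abs(x)<38)&(y>-5)&(y<30)&(abs(P[:,2]*1e3-z)<2)
    if m.sum(): print(z,m.sum(),np.percentile(y[m],[0,5,25,50,75,95,100]).round(1))
```

```text
scene 1120
x [0.00698167 0.04795039 0.08998398] y [0.0576137  0.06964021 0.08741816] box hits 387 0
w1 11508
x [-0.04188253  0.03857019  0.08999826] y [-0.07160115 -0.07068202  0.09075532] box hits 4226 0
side 724
x [0.0104403  0.05039488 0.08961073] y [0.05997784 0.06517643 0.08467084] box hits 257 0
12 687 [ 6.9  7.8 11.2 16.1 23.3 27.4 27.5]
16 30 [ 6.9  6.9  7.1 15.9 19.3 22.8 24.6]
20 12 [ 6.9  6.9  7.   7.  22.1 22.1 22.1]
24 13 [ 6.9  7.   7.   7.  22.1 22.1 22.1]
28 15 [ 6.9  7.   7.   7.1 22.1 22.1 22.1]
32 13 [ 6.9  6.9  6.9  7.1 22.1 22.1 22.1]
36 23 [ 6.5  6.6  6.8  6.9 22.1 22.1 22.2]
40 68 [ 4.6  5.4  5.8  6.3  6.6  6.9 22.2]
44 76 [ 3.5  3.9  4.4  4.9  5.3 22.2 22.2]
48 82 [ 1.9  2.4  3.   3.4  3.9  4.4 22.2]
52 77 [-0.   1.1  1.5  1.8  2.3  2.8  3. ]
56 162 [-0.9 -0.4  0.5 11.4 21.4 28.7 28.7]
60 121 [-4.4 -3.6 -1.6 -0.8 -0.2 28.7 28.7]
64 146 [-5.  -4.8 -4.1 -3.2 -2.5 -1.6 -1.3]
```

The gap at the jaw's straight face runs from v≈7 to v≈20 mm, about 13 mm, so thin is the first trial. A thickness-wise grip would put the gripper body into the cabinet, so I'll grip the tab across its 40 mm width, with the camera side away from the cabinet.

carry_out([
  {"dp": [-0.007,0.077,-0.01],"yaw": 0.071,"hand": 0},
  {"dp": [-0.007,0.077,-0.01],"yaw": 0.071,"hand": 0},
  {"dp": [-0.007,0.077,-0.01],"yaw": 0.071,"hand": 0},
  {"dp": [-0.007,0.077,-0.01],"yaw": 0.071,"hand": 0},
  {"dp": [-0.007,0.077,-0.01],"yaw": 0.071,"hand": 0},
])

```text
time: 3.08
tcp_pos: [0.5431, 0.1381, 0.2757]
ee_rot: [-0.328, 0.945, 0.0, 0.001]
wrist_force: [0.7, 0.3, -0.1]
grip_width: 0.0931
grasp_force: 0.0
```

carry_out([
  {"dp": [-0.007,0.077,-0.01],"yaw": 0.071,"hand": 0},
  {"dp": [-0.007,0.077,-0.01],"yaw": 0.071,"hand": 0},
  {"dp": [-0.007,0.077,-0.01],"yaw": 0.071,"hand": 0},
  {"dp": [-0.006,0.077,-0.01],"yaw": 0.073,"hand": 0},
  {"dp": [0,0,0],"yaw": 0,"hand": 0},
])

```text
time: 3.7
tcp_pos: [0.5253, 0.3239, 0.2507]
ee_rot: [-0.592, 0.806, 0.001, -0.0]
wrist_force: [-0.1, 0.3, 0.4]
grip_width: 0.0927
grasp_force: 0.0
```

```bash
cat >> h.py <<'E'
def goto(x,y,z,ang):
    "print fraction deltas to target; ang = closing axis angle deg (no half-turn folding)"
    o=get_obs(); q=o["ee_rot"]; from scipy.spatial.transform import Rotation as R
    M=R.from_quat(q).as_matrix(); a=np.degrees(np.arctan2(M[1,1],M[0,1]))
    d=np.array([x,y,z])-o["tcp_pos"]
    print("t",o["time"],"tcp",o["tcp_pos"].round(4),"ang",a.round(2),"tilt",M[:,2].round(4),"q",o["q"].round(2))
    print("dp frac",(d/.6).round(4),"yaw frac",((ang-a)/120).round(4),"rows>=",np.linalg.norm(d)/.0625,"wf",o["wrist_force"].round(1),"w",o["grip_width"].round(4))
E
python3 - <<'E'
from h import *
f=grab_frame("wrist"); np.savez("w3.npz",**f); spacers(f)
goto(.528,.3203,.066,162.2)
E
```

```text
[ 191    0   63   56 2182] [0.525 0.16  0.063] 0.093
    0.086 622 [525.9 154.3  36.6  14.1  24.5]
    0.055 702 [524.5 154.2  60.   21.7  23.3]
    0.02 489 [520.1 163.4  59.4   1.5  24.4]
[334   0  39  23 349] [0.405 0.184 0.047] 0.052
    0.02 349 [399.7 184.5  38.5  11.1  -3.6]
[341  23  37  20 323] [0.403 0.203 0.047] 0.052
    0.02 323 [398.3 204.4  35.6  10.9  -6.1]
[ 279   60   66   49 1833] [0.461 0.237 0.07 ] 0.093
    0.086 704 [458.6 237.   39.7  13.9   2.9]
    0.055 1068 [458.6 237.   60.1  28.    2.9]
    0.02 32 [487.2 240.6  29.8  10.1 -65.4]
[ 242  169   56   28 1429] [0.528 0.317 0.066] 0.093
    0.086 555 [529.2 319.7  40.   13.4 -17.6]
    0.055 364 [529.1 319.9  59.6  15.8 -17.7]
    0.02 303 [526.9 312.6  59.    1.2 -17.9]
t 3.75 tcp [0.5261 0.3221 0.2511] ang 162.36 tilt [-4.e-04 -1.e-04 -1.e+00] q [ 0.47  0.16  1.39  0.    1.59 -2.37]Traceback (most recent call last):
  File "<stdin>", line 3, in <module>
  File "h.py", line 29, in goto
    print("dp frac",(d/.6).round(4),"yaw frac",((ang-a)/120).round(4),"rows>=",np.linalg.norm(d)/.0625,"wf",o["wrist_force"].round(1),"w",o["grip_width"].round(4))
                                                                                                                                          ^^^^^^^^^^^^^^^^^^^^^
AttributeError: 'float' object has no attribute 'round'
```

```bash
sed -i 's/o\["grip_width"\].round(4)/round(o["grip_width"],4)/' h.py
```

carry_out([
  {"dp": [0.005,-0.004,-0.07],"yaw": 0,"hand": 0},
  {"dp": [0,0,-0.08],"yaw": 0,"hand": 0},
  {"dp": [0,0,-0.08],"yaw": 0,"hand": 0},
  {"dp": [0,0,-0.05],"yaw": 0,"hand": 0},
  {"dp": [0,0,-0.03],"yaw": 0,"hand": 0},
])

```text
time: 4.38
tcp_pos: [0.53, 0.3162, 0.0639]
ee_rot: [-0.588, 0.809, 0.0, -0.001]
wrist_force: [0.3, -0.2, 0.7]
grip_width: 0.0929
grasp_force: 0.0
```

carry_out([
  {"dp": [0,0,0],"yaw": 0,"hand": 0},
  {"dp": [0,0,0],"yaw": 0,"hand": 1},
  {"dp": [0,0,0],"yaw": 0,"hand": 1},
  {"dp": [0,0,0],"yaw": 0,"hand": 1},
  {"dp": [0,0,0],"yaw": 0,"hand": 1},
], squeeze=30)

```text
time: 5.0
tcp_pos: [0.5312, 0.3172, 0.0657]
ee_rot: [-0.589, 0.808, -0.0, 0.0]
wrist_force: [-0.8, -0.1, 0.4]
grip_width: 0.0578
grasp_force: 0.0
```

carry_out([
  {"dp": [-0.004,0.0045,0],"yaw": 0,"hand": 1},
  {"dp": [0,0,0],"yaw": 0,"hand": 1},
  {"dp": [0,0,0],"yaw": 0,"hand": 1},
  {"dp": [0,0,0],"yaw": 0,"hand": 1},
])

```text
time: 5.5
tcp_pos: [0.5285, 0.3197, 0.0651]
ee_rot: [-0.589, 0.808, 0.0, -0.0]
wrist_force: [-0.1, 0.1, 0.3]
grip_width: 0.04
grasp_force: 30.0
```

carry_out([
  {"dp": [0,0,0.06],"yaw": 0,"hand": 1},
  {"dp": [0,0,0.09],"yaw": 0,"hand": 1},
  {"dp": [0,0,0.09],"yaw": 0,"hand": 1},
  {"dp": [0,0,0],"yaw": 0,"hand": 1},
])

```text
time: 6.0
tcp_pos: [0.5316, 0.3211, 0.2158]
ee_rot: [-0.589, 0.808, -0.001, 0.005]
wrist_force: [0.3, -0.2, -1.1]
grip_width: 0.04
grasp_force: 30.0
```

carry_out([
  {"dp": [0,-0.09,0],"yaw": 0,"hand": 1},
  {"dp": [0,-0.09,0],"yaw": -0.05,"hand": 1},
  {"dp": [0.006,-0.05,0],"yaw": -0.08,"hand": 1},
  {"dp": [0.006,-0.05,0],"yaw": -0.08,"hand": 1},
  {"dp": [0.006,-0.05,0],"yaw": -0.08,"hand": 1},
])

```text
time: 6.62
tcp_pos: [0.5387, 0.1204, 0.2076]
ee_rot: [-0.317, 0.948, 0.0, -0.001]
wrist_force: [-0.7, -0.3, -0.8]
grip_width: 0.0395
grasp_force: 30.0
```

carry_out([
  {"dp": [0.006,-0.04,0],"yaw": -0.08,"hand": 1},
  {"dp": [0.006,-0.04,0],"yaw": -0.08,"hand": 1},
  {"dp": [0.006,-0.04,0],"yaw": -0.08,"hand": 1},
  {"dp": [0.006,-0.04,0],"yaw": -0.08,"hand": 1},
  {"dp": [0.006,-0.04,0],"yaw": -0.08,"hand": 1},
])

```text
time: 7.25
tcp_pos: [0.5567, 0.0009, 0.2075]
ee_rot: [0.096, 0.995, -0.0, -0.001]
wrist_force: [-0.1, -0.2, -0.3]
grip_width: 0.0399
grasp_force: 30.0
```

carry_out([
  {"dp": [0.006,-0.04,0],"yaw": -0.08,"hand": 1},
  {"dp": [0.006,-0.04,0],"yaw": -0.08,"hand": 1},
  {"dp": [0.006,-0.04,0],"yaw": -0.08,"hand": 1},
  {"dp": [0,-0.04,0],"yaw": -0.08,"hand": 1},
  {"dp": [0,-0.03,0],"yaw": -0.08,"hand": 1},
])

```text
time: 7.88
tcp_pos: [0.5673, -0.1132, 0.2074]
ee_rot: [0.493, 0.87, -0.0, -0.001]
wrist_force: [-0.5, 0.4, -0.5]
grip_width: 0.0396
grasp_force: 30.0
```

carry_out([
  {"dp": [0,0,0],"yaw": -0.08,"hand": 1},
  {"dp": [0,0,0],"yaw": -0.08,"hand": 1},
  {"dp": [0,0,0],"yaw": -0.08,"hand": 1},
  {"dp": [0,0,0],"yaw": -0.06,"hand": 1},
  {"dp": [0,0,0],"yaw": 0,"hand": 1},
])

```text
time: 8.5
tcp_pos: [0.5675, -0.1122, 0.2077]
ee_rot: [0.735, 0.678, -0.001, -0.001]
wrist_force: [-0.5, 0.4, -0.3]
grip_width: 0.04
grasp_force: 30.0
```

Run:
```python
from h import *
goto(.5784,-.1141,.18,-4.8)
f=grab_frame("wrist"); save("w4",f["image"]); np.savez("w4.npz",**f)
```

```text
t 8.5 tcp [ 0.5675 -0.1122  0.2077] ang -4.62 tilt [-2.e-03  5.e-04 -1.e+00] q [-0.28  0.08  1.56 -0.    1.5  -0.2 ]
dp frac [ 0.0182 -0.0032 -0.0462] yaw frac -0.0015 rows>= 0.47741678525443776 wf [-0.5  0.4 -0.3] w 0.04
```

View pics/w4.png

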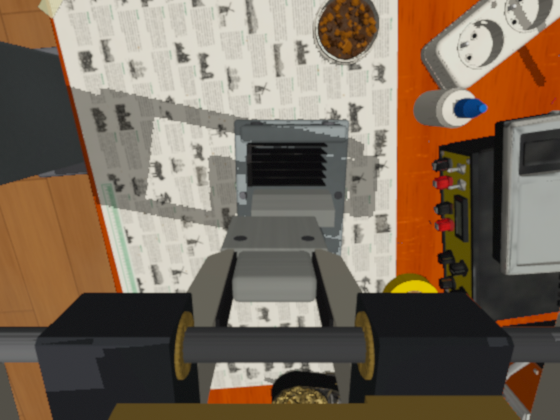

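The picture shows the thin spacer held by its tab at (275,275), shoulder at (272,235), with heat sink (287,165) and fence (290,130) below. The jaw (295,207) is partly hidden.

```bash
cat > meas.py <<'E'
from h import *
import sys
def vise_rel(f,tz):
    P=pts(f).reshape(-1,3); c=np.array([.5835,-.1256])
    a=np.radians(-4.8);u=np.array([np.cos(a),np.sin(a)]);v=np.array([-u[1],u[0]])
    d=(P[:,:2]-c)*1e3; x=d@u; y=d@v; z=P[:,2]*1e3
    def pr(n,m):
        if m.sum()>20:
            r=rect(np.stack([x[m],y[m]],1)/1e3); print(n,m.sum(),"ctr/size/ang",r,"z",np.median(z[m]).round(1),"y range",np.percentile(y[m],[1,99]).round(1),"x",np.percentile(x[m],[1,99]).round(1))
    near=(abs(x)<75)&(abs(y)<95)
    pr("fence",near&(abs(z-50)<2)&(y>55)); pr("sink",near&(abs(z-57)<2)&(y>15)&(y<62)&(abs(x)<50))
    pr("jawtop",near&(abs(z-62)<2)&(y<5)&(y>-25)); pr("plate",near&(abs(z-12)<2))
    # spacer: tz = TCP z; tab top tz+27, shoulder tz-5
    pr("tabtop",near&(abs(z-(tz*1e3+27))<4)&(abs(y-12)<25)&(abs(x)<40)); pr("shoulder",near&(abs(z-(tz*1e3-5))<4)&(abs(y-12)<25)&(abs(x)<60))
E
python3 - <<'E'
from meas import *
vise_rel(np.load("w4.npz"),.2077)
E
```

```text
fence 1767 ctr/size/ang [-0.1 68.5 98.7 16.6  0.1] z 50.2 y range [60.2 76.8] x [-48.3  47.8]
sink 1214 ctr/size/ang [-6.3 40.8 74.9 39.5 -0.5] z 57.2 y range [21.5 60.2] x [-43.5  30.2]
jawtop 818 ctr/size/ang [ 0.3 -8.  79.9 18.7 -1.4] z 62.7 y range [-17.6   0.6] x [-38.5  39.6]
plate 3533 ctr/size/ang [-1.000e-01  4.500e+00  1.531e+02  1.195e+02 -8.990e+01] z 12.2 y range [-64.9  80.9] x [-59.2  59.2]
tabtop 2658 ctr/size/ang [-11.   12.7  57.8  17.9   0.4] z 233.1 y range [ 4.3 21.4] x [-38.8  15.8]
shoulder 695 ctr/size/ang [-17.4  16.3  59.4   5.8   0.1] z 201.1 y range [15.4 19. ] x [-46.   11.1]
```

carry_out([
  {"dp": [0.018,-0.0023,0],"yaw": -0.002,"hand": 1},
  {"dp": [0,0,-0.05],"yaw": 0,"hand": 1},
  {"dp": [0,0,-0.05],"yaw": 0,"hand": 1},
  {"dp": [0,0,-0.025],"yaw": 0,"hand": 1},
  {"dp": [0,0,0],"yaw": 0,"hand": 1},
])

```text
time: 9.18
tcp_pos: [0.5783, -0.1135, 0.1329]
ee_rot: [0.737, 0.676, -0.001, -0.001]
wrist_force: [-0.3, -0.3, -0.9]
grip_width: 0.0398
grasp_force: 30.0
```

Run:
```python
from meas import *
goto(.5784,-.1145,.077,-4.8)
f=grab_frame("wrist"); np.savez("w5.npz",**f); vise_rel(f,get_obs()["tcp_pos"][2])
```

```text
t 9.175 tcp [ 0.5783 -0.1135  0.1329] ang -4.87 tilt [-2.4e-03  7.0e-04 -1.0e+00] q [-0.28  0.16  1.62  0.    1.37 -0.2 ]
dp frac [ 0.0001 -0.0017 -0.0932] yaw frac 0.0006 rows>= 0.8945132720329764 wf [-0.3 -0.3 -0.9] w 0.0398
fence 2988 ctr/size/ang [-0.1 68.6 99.4 17.2  0.1] z 50.2 y range [60.1 76.6] x [-48.3  48. ]
sink 2103 ctr/size/ang [-6.2 40.6 75.1 39.6 -0.2] z 57.2 y range [21.4 60.2] x [-43.3  30.2]
jawtop 178 ctr/size/ang [35.  -6.3 13.1 10.2 87.7] z 62.8 y range [-12.8   0.2] x [30.4 40. ]
plate 3958 ctr/size/ang [ -0.   17.6 127.2 119.5 -89.8] z 12.3 y range [-36.1  80.6] x [-59.3  59.2]
tabtop 2528 ctr/size/ang [-5.6 12.6 68.8 17.8  0.1] z 158.6 y range [ 4.3 21.2] x [-38.6  27.1]
shoulder 639 ctr/size/ang [-6.4 16.1 59.1  6.9  1. ] z 127.1 y range [14.8 18.8] x [-34.7  21.7]
```

carry_out([
  {"dp": [0,0,-0.02],"yaw": 0,"hand": 1},
  {"dp": [0,0,-0.012],"yaw": 0,"hand": 1},
  {"dp": [0,0,-0.01],"yaw": 0,"hand": 1},
  {"dp": [0,0,-0.008],"yaw": 0,"hand": 1},
  {"dp": [0,0,0],"yaw": 0,"hand": 1},
])

```text
time: 9.85
tcp_pos: [0.5789, -0.1133, 0.1038]
ee_rot: [0.737, 0.676, 0.0, -0.0]
wrist_force: [2.9, 4.0, -1.0]
grip_width: 0.04
grasp_force: 30.0
```

carry_out([
  {"dp": [0,0,-0.012],"yaw": 0,"hand": 1},
  {"dp": [0,0,-0.01],"yaw": 0,"hand": 1},
  {"dp": [0,0,0],"yaw": 0,"hand": 1},
])

```text
time: 10.22
tcp_pos: [0.5782, -0.1134, 0.0896]
ee_rot: [0.737, 0.676, -0.0, -0.001]
wrist_force: [0.5, 4.8, -4.1]
grip_width: 0.0399
grasp_force: 30.0
```

carry_out([
  {"dp": [0,0,-0.01],"yaw": 0,"hand": 1},
  {"dp": [0,0,-0.008],"yaw": 0,"hand": 1},
  {"dp": [0,0,0],"yaw": 0,"hand": 1},
])

```text
time: 10.6
tcp_pos: [0.5787, -0.1136, 0.0794]
ee_rot: [0.737, 0.676, -0.0, -0.0]
wrist_force: [1.0, 5.2, -2.9]
grip_width: 0.0399
grasp_force: 30.0
```

carry_out([
  {"dp": [0,0,-0.003],"yaw": 0,"hand": 1},
  {"dp": [0,0,-0.002],"yaw": 0,"hand": 1},
  {"dp": [0,0,0],"yaw": 0,"hand": 1},
])

```text
time: 10.98
tcp_pos: [0.5788, -0.1137, 0.0788]
ee_rot: [0.737, 0.676, -0.0, -0.0]
wrist_force: [-6.6, 6.0, 11.9]
grip_width: 0.0399
grasp_force: 30.0
```

Run:
```python
from meas import *
goto(.5784,-.1145,.077,-4.8)
f=grab_frame("wrist"); np.savez("w6.npz",**f); save("w6",f["image"]); vise_rel(f,get_obs()["tcp_pos"][2])
```

```text
t 10.975 tcp [ 0.5788 -0.1137  0.0788] ang -4.9 tilt [-3.e-04 -2.e-04 -1.e+00] q [-0.28  0.21  1.66 -0.    1.27 -0.2 ]
dp frac [-0.0007 -0.0013 -0.003 ] yaw frac 0.0008 rows>= 0.0323651886990395 wf [-6.6  6.  11.9] w 0.0399
fence 4770 ctr/size/ang [-0.  66.3 99.4 21.6  0.2] z 50.2 y range [59.9 76.7] x [-48.2  48. ]
sink 3743 ctr/size/ang [-6.2 39.2 75.1 42.7 -0.2] z 57.2 y range [18.3 60.1] x [-43.3  30. ]
jawtop 199 ctr/size/ang [ -6.1 -21.6  50.9   4.4   0.2] z 62.9 y range [-23.6 -20.1] x [-31.5  19.2]
plate 4967 ctr/size/ang [ 1.000e-01  3.000e+00  1.561e+02  1.195e+02 -8.990e+01] z 12.2 y range [-64.8  80.6] x [-59.1  59.2]
tabtop 2863 ctr/size/ang [-5.4 12.2 69.1 18.3 -0. ] z 104.3 y range [ 3.9 20.9] x [-38.5  27.3]
shoulder 726 ctr/size/ang [-5.9 16.6 59.4  6.  -2.1] z 72.4 y range [14.9 18.8] x [-34.9  23. ]
```

The foot is down: shoulder at z 72.4 mm, so foot at 12.4 mm, with a 12 N base reaction and about 6 N of jaw spring force. I'll ease it 1 mm towards the sink, release, retreat and check.

carry_out([
  {"dp": [0.0001,0.0015,0.002],"yaw": 0,"hand": 1},
  {"dp": [0,0,0],"yaw": 0,"hand": 1},
  {"dp": [0,0,0],"yaw": 0,"hand": 1},
])

```text
time: 11.4
tcp_pos: [0.5789, -0.113, 0.0788]
ee_rot: [0.737, 0.676, -0.0, 0.0]
wrist_force: [-2.8, 4.6, 5.8]
grip_width: 0.0398
grasp_force: 30.0
```

carry_out([
  {"dp": [0,0,0],"yaw": 0,"hand": 0.3},
  {"dp": [0,0,0],"yaw": 0,"hand": 0.3},
  {"dp": [0,0,0],"yaw": 0,"hand": 0.3},
  {"dp": [0,0,0],"yaw": 0,"hand": 0.3},
])

```text
time: 11.9
tcp_pos: [0.579, -0.113, 0.0783]
ee_rot: [0.737, 0.676, -0.0, 0.0]
wrist_force: [-0.1, -0.0, -0.5]
grip_width: 0.0648
grasp_force: 0.0
```

Run:
```python
from meas import *
goto(.5784,-.1145,.077,-4.8)
f=grab_frame("wrist"); np.savez("w7.npz",**f); vise_rel(f,.077)
```

```text
t 11.9 tcp [ 0.579  -0.113   0.0783] ang -4.91 tilt [-1.e-04 -2.e-04 -1.e+00] q [-0.28  0.21  1.66 -0.    1.27 -0.19]
dp frac [-0.0009 -0.0026 -0.0021] yaw frac 0.0009 rows>= 0.033159197520936205 wf [-0.1 -0.  -0.5] w 0.0648
fence 4772 ctr/size/ang [ 0.  66.7 99.4 21.3  0.8] z 50.2 y range [60.5 76.6] x [-48.2  48. ]
sink 3613 ctr/size/ang [-6.2 40.8 75.4 40.2 -0.1] z 57.2 y range [21.3 60.6] x [-43.2  30.2]
jawtop 1434 ctr/size/ang [ -2.4 -11.5  75.1  19.8   0.4] z 62.8 y range [-20.7  -2.1] x [-39.6  33.5]
plate 5522 ctr/size/ang [ 1.000e-01  3.400e+00  1.554e+02  1.196e+02 -8.990e+01] z 12.2 y range [-72.4  80.6] x [-59.1  59. ]
tabtop 2876 ctr/size/ang [ 0.  13.  80.  17.9  0.2] z 104.1 y range [ 6.2 21.5] x [-39.   38.2]
shoulder 1445 ctr/size/ang [-6.  14.3 60.  16.4  0.3] z 72.2 y range [ 6.4 22. ] x [-35.5  23.4]
```

carry_out([
  {"dp": [0,0,0.03],"yaw": 0,"hand": 0.3},
  {"dp": [0,0,0.08],"yaw": 0,"hand": 0.3},
  {"dp": [0,0,0.09],"yaw": 0,"hand": 0.3},
  {"dp": [0,-0.05,0.05],"yaw": 0,"hand": 0.3},
  {"dp": [0,0,0],"yaw": 0,"hand": 0.3},
])

```text
time: 12.58
tcp_pos: [0.581, -0.1449, 0.2337]
ee_rot: [0.737, 0.676, 0.002, 0.004]
wrist_force: [0.5, 0.2, -0.7]
grip_width: 0.0651
grasp_force: 0.0
```

Run:
```python
from meas import *
goto(.5784,-.1145,.25,-4.8)
f=grab_frame("wrist"); save("w8",f["image"]); vise_rel(f,.077)
```

```text
t 12.575 tcp [ 0.581  -0.1449  0.2337] ang -5.0 tilt [ 0.0075 -0.0031 -1.    ] q [-0.33  0.11  1.48 -0.    1.54 -0.24]
dp frac [-0.0043  0.0507  0.0271] yaw frac 0.0017 rows>= 0.5533222851437951 wf [ 0.5  0.2 -0.7] w 0.0651
fence 1616 ctr/size/ang [ 0.1 66.4 98.6 20.6 -0.3] z 50.1 y range [61.7 76.8] x [-48.   48.2]
sink 1069 ctr/size/ang [-6.2 41.2 75.2 39.4 -0.3] z 57.2 y range [21.7 60.8] x [-43.5  30.3]
jawtop 1352 ctr/size/ang [  0.1 -11.2  80.   18.8  -0.2] z 62.7 y range [-20.1  -1.9] x [-39.   39.2]
plate 5825 ctr/size/ang [  0.    1.5 159.5 119.6 -89.9] z 12.2 y range [-77.   80.3] x [-59.   58.9]
tabtop 708 ctr/size/ang [-6.2 13.8 39.6 14.2  0.3] z 104.1 y range [ 7.6 20.7] x [-25.1  13.5]
shoulder 395 ctr/size/ang [-6.1 14.3 60.  15.6  0.7] z 72.2 y range [ 6.3 21.9] x [-35.9  23.9]
```

View pics/w8.png

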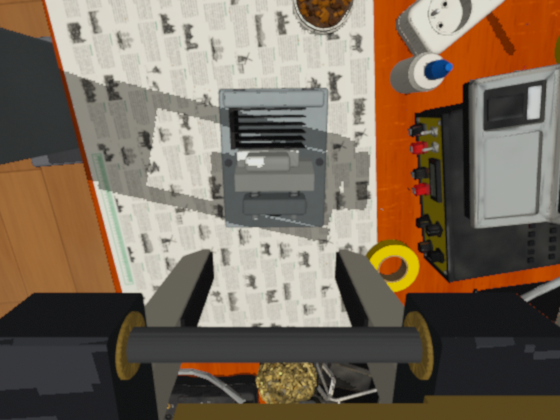

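The picture shows the thin spacer upright at (263,160), between the heat sink (270,128) and the jaw (275,182). It is down on the base, with its top at 104 mm, and centred on the sink to within 0.2 mm. The jaw has been pushed back about 3 mm, so the spacer is gripped, and the sink is flat against the fence. I'm handing the job in.

```bash
python3 -c "
from rig import *
print(close_job())"
```

```text
the job is handed in; nothing more can be done
None
```

I left the thin spacer standing in the gap, down on the base plate and centred on the heat sink, with the jaw sprung back about 3 mm against it. The sink is flat and against the fence, I moved nothing else, and the job is handed in. I tried only the thin spacer, because the gap measured about 13 mm and it fitted first time.

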